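Point out the uncovered cup and its lid, then call

TASK

One metal cup has been left without its lid: show the overhead camera by pointing down at the middle of its mouth with the fingertips a few centimetres above it for a good two seconds, then in the same way point at the middle of the loose lid that fits that cup for a good two seconds. After that push the mushroom-shaped call button on the grey box fully down, so that it stays in and a technician comes, and draw back from it. Do not touch or pick up any cup or lid, do not press the button early, and leave everything else on the bench where it is.

Things in the scene. Friction and masses are not known exactly. Their poses are not given: they have to be found in the camera images.
- open_cup: the only cup without a lid: an empty tapered metal cup, mouth 70 mm across outside, foot 50 mm, 50 mm high, wall 3 mm, loose. Its origin is at the centre of its underside, z up.
- open_cup_rim (a point): centre of the open cup's mouth, level with its rim, 50 mm above the bench
- lid_medium: the loose lid that fits the open cup: a metal disc 72 mm across and 5 mm thick with a small round knob (16 mm across) in the middle, 20 mm high in all, lying flat on the bench, knob up. Its origin is at the centre of its underside, z up.
- lid_medium_top (a point): top of the medium lid's knob, 20 mm above the bench
- lid_small: another loose lid of the same kind, 54 mm across, 20 mm high: too small for the open cup. Its origin is at the centre of its underside, z up.
- lid_large: another loose lid of the same kind, 90 mm across, 20 mm high: too large for the open cup. Its origin is at the centre of its underside, z up.
- closed_cup_small: metal cup with its lid on: lid 54 mm across, 70 mm high with its knob, loose. Its origin is at the centre of its underside, z up.
- closed_cup_medium: metal cup with its lid on: lid 72 mm across, 70 mm high with its knob, loose. Its origin is at the centre of its underside, z up.
- closed_cup_large: metal cup with its lid on: lid 90 mm across, 70 mm high with its knob, loose. Its origin is at the centre of its underside, z up.
- call_button (a joint): travel of the call button: 0 m up, 0.009 m fully down. It has no spring: it slides down against about 3 N of friction and stays where it is left
- button_top (a point): centre of the top of the call button, a black mushroom-shaped push button (head 42 mm across) on a fixed grey box 80 x 80 mm and 50 mm high; the button's top is 73 mm above the bench when up and 64 mm when fully down; it is pushed straight down
- bottle: small white bottle with a white cap, 52 mm across, 110 mm high, standing, loose; a bystander. Its origin is at the centre of its underside, z up.
- wax_knife: slim wax knife with a round wooden handle 16 mm thick and a narrow steel blade, 190 mm long, lying on the bench behind the cups, loose; a bystander. Its origin is at the centre of its underside, x along it towards the blade
- articulator: small brass dental articulator, about 75 x 56 mm and 75 mm high, standing behind the cups, loose; a bystander. Its origin is at the centre of its underside, z up.

How it is judged:
By the outcome, as a careful person would: the job done as asked, in the order asked, and still so for the second after the job is handed in, with the robot touching nothing.
It also fails if it takes over 58 s, if anything falls off the work surface, if the arm or the gripper's body presses on something with over 40 N, if the wrist force passes 120 N, or if a joint passes its speed limit or range.

ROBOT

A 6-joint arm with a two-finger parallel gripper is mounted at the origin on the work surface. World frame = base frame: x ahead of the robot, y to its left, z up, the work surface at z = 0. Lengths are in m, angles in rad, forces in N, time in s.
With the tool pointing down it reaches from about 0.375 to 0.9 m from the base axis. Payload 3.1 kg.
Tool frame: the origin (TCP) lies between the finger pads, 19 mm behind the fingertips; this is the grasp point; z points along the fingers, y is the line along which they close (so a half turn about z gives the same grasp; the last joint's range is limited). The gripper opens to 87 mm and grips with 3 to 60 N. Pads are 19 mm wide; open, the fingers measure 117 mm over their backs; the gripper's body (75 mm by 190 mm) begins 51 mm behind the grasp point.
Start: joints at [-1.435, 0.527, 1.433, -0, 1.181, -0.178], TCP at [0.194, -0.594, 0.241] pointing down, gripper open.
Joint ranges: [-3.08, 3.08], [-0.75, 2.2], [0.22, 2.44], [-1.43, 4.57], [0, 2.65], [-2.85, 2.85]. Speed limits (rad/s): [2.79, 2.79, 3.14, 3.14, 3.14, 3.14].

INTERFACE

Orientations are given as a unit quaternion [x, y, z, w].
In Python, from rig import status, imaging, order gives the robot as it stands.
- The arm moves only by the tool arm_command, never from a script. Its argument "deltas" is one flat list of numbers, 5 for each row, row after row: the opening, from -1 (shut) to 1 (fully open), so that 0 is half open, then the shift along the tool's x, y, z in m, then the turn about the tool's z in rad. In form: [gripper, tx, ty, tz, roll, gripper, tx, ty, tz, roll, ...]. A call has 1 to 12 rows; each row shifts and turns the commanded pose from where the row before left it, along the tool's axes as they then stand; what a row does not reach is not made up. A row lasts 1/8 s, in which the tool goes at most 62.5 mm and 10.7 degrees, less where a joint would pass 70% of its speed; a pose out of reach is approached as far as the arm can. A call with a gripper value outside its range is refused whole. The fingers move at their own pace and stop on an object; "newtons" is the grip in N (left out, the last holds). Time passes only in rows, so rows that do not move let the fingers close. It gives the time, the measured TCP pose, the force, the opening and the grip force at its end, in the units of the state.
- status.get_obs(): the state, without advancing time (a new reading comes with each control period).
- imaging.camera(name): name is "scene" or "top"; returns (picture, depth): 420x560x3 uint8, red, green, blue; 420x560 float32, m along the optical axis (not along the pixel's ray), 0 where there is no reading.
- imaging.camera_params(name): a dict with "intrinsics" (3x3 intrinsics, pixels), "k1" (the pictures are not rectified: a ray, as slopes to the right and down, at radius r is drawn at 1 + k1 r^2 times it, then the intrinsics apply), "camera_from_world" (4x4, takes a point from world to camera coordinates). Camera axes: x right, y up, looking along -z (the intrinsics and any distortion apply to the point x, -y, -z); pixel columns grow to the right and rows downward; lengths in m; the calibration is good to about 2 mm. A picture is of the moment at which its call begins. camera_params takes no time and is no camera call.
- order.hand_in(): hands the job in; it is judged then, once.
The state is a dict: "time": time; "q": joint angles; "joint_velocities": joint speeds; "joint_torque": joint torques, N m; "position": TCP position; "tool_rot": TCP orientation; "ft_force": force on the tool from outside, world axes, zero at the start; "moment": the same for the moment, N m; "grip_width": finger opening in m; "grip_force": force on a finger pad.
Only numpy, scipy, OpenCV 4.12 (cv2) and the standard library are available. Lean on these libraries where they do the work, as an engineer would, in place of code of your own. Each camera call takes 0.05 s, during which the arm holds its last target. There are 200 camera calls.

## Working session

There is one attempt and no reset: what is moved stays moved. The work goes in short steps, Python scripts to look and compute and a tool call to move; the robot and the scene stay as the last step left them, time stands still between calls to the robot, and variables do not carry over. Pictures are saved under pics/ and viewed, at most 10 in all, crops included, and the job is handed in when it is done.

Besides the shell and the picture viewer there is one more tool, called after "Call:" as name(argument=value, ...) on one line, values as JSON. arm_command: Moves the arm, as the interface text tells. Its arguments: {"type":"object","properties":{"deltas":{"type":"array"},"newtons":{"type":"number"}},"required":["deltas"]}

```bash
mkdir -p pics; cat > h.py <<'E'
import numpy as np, cv2
from rig import status, imaging, order
def grab(n):
    p,d=imaging.camera(n); np.savez(f'{n}.npz',p=p,d=d); return p,d
def ray(n,u,v):
    c=imaging.camera_params(n);K=np.array(c["intrinsics"]);T=np.array(c["camera_from_world"])
    xd=np.array([(u-K[0,2])/K[0,0],(v-K[1,2])/K[1,1]]);x=xd.copy()
    for _ in range(20): x=xd/(1+c["k1"]*(x@x))
    return -T[:3,:3].T@T[:3,3], T[:3,:3].T@np.array([x[0],-x[1],-1])
def onplane(n,u,v,z):
    o,r=ray(n,u,v); return o+r*(z-o[2])/r[2]
E
python3 - <<'E'
from h import *
for n in("top","scene"):
    p,d=grab(n); cv2.imwrite(f'pics/{n}0.png',p[:,:,::-1])
    c=imaging.camera_params(n);print(c,ray(n,280,210))
o=status.get_obs();print(o)
E
```

```text
{'intrinsics': array([[454.40804013,   0.        , 279.31692835],
       [  0.        , 454.40804013, 206.36466935],
       [  0.        ,   0.        ,   1.        ]]), 'k1': -0.14542474368512556, 'camera_from_world': array([[ 0.00692188, -0.99994114,  0.00835539, -0.01529147],
       [ 0.99076032,  0.00798963,  0.1353889 , -0.63280548],
       [-0.13544769,  0.00734104,  0.9907573 , -1.17553477],
       [ 0.        ,  0.        ,  0.        ,  1.        ]])} (array([ 0.46784094, -0.00160504,  1.25047226]), array([ 0.12753179, -0.0089081 , -0.99182788]))
{'intrinsics': array([[484.20358897,   0.        , 274.74977894],
       [  0.        , 484.20358897, 210.91020845],
       [  0.        ,   0.        ,   1.        ]]), 'k1': 0.011841487961331493, 'camera_from_world': array([[ 0.88492968,  0.4656366 , -0.00905592, -0.55329333],
       [-0.29076891,  0.56757888,  0.77026467,  0.13132246],
       [ 0.36380337, -0.67899689,  0.63766005, -1.4800568 ],
       [ 0.        ,  0.        ,  0.        ,  1.        ]])} (array([ 1.06625983, -0.82185619,  0.83760945]), array([-0.35475468,  0.68511271, -0.63631029]))
{'time': 0.1, 'q': array([-1.43450780e+00,  5.28358518e-01,  1.43377213e+00, -1.52553771e-05,
        1.18140999e+00, -1.78503163e-01]), 'joint_velocities': array([-9.58365754e-04, -3.73954583e-03, -3.39209459e-03,  1.74260854e-05,
        2.59686644e-04,  8.60296804e-05]), 'joint_torque': array([ 2.05399165e-04, -4.40984774e+01, -1.77151698e+01,  6.34193374e-02,
        5.33858815e-02, -4.93535845e-05]), 'position': array([ 0.19344738, -0.59365116,  0.24037913]), 'tool_rot': array([ 9.87637901e-01,  1.56749570e-01,  1.35045751e-05, -9.73926085e-04]), 'ft_force': array([-1.04074295,  0.41224272,  0.58438607]), 'moment': array([ 0.01219504,  0.07772791, -0.01242595]), 'grip_force': 0.0, 'grip_width': 0.08706918213022175}
```

View pics/top0.png

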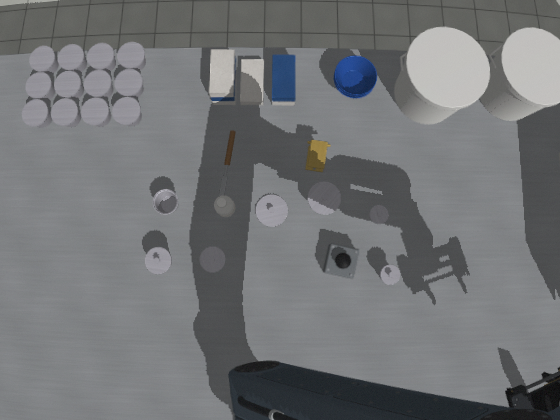

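View pics/scene0.png

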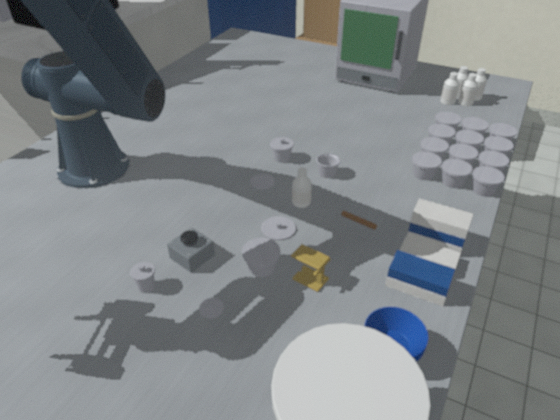

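The top view shows the open cup at (165,202) and closed cups at (158,261), (271,210) and (390,275). The loose discs are at (212,259), (324,198) and (379,214), the bottle is at (225,206), and the button is at (343,261). Next I'll measure sizes and heights.

```bash
python3 - <<'E'
from h import *
z=np.load('top.npz');p=z['p'];d=z['d']
c=imaging.camera_params('top');K=c['intrinsics'];T=c['camera_from_world']
v,u=np.mgrid[:420,:560]
xd=np.stack([(u-K[0,2])/K[0,0],(v-K[1,2])/K[1,1]],-1);x=xd.copy()
for _ in range(20): x=xd/(1+c['k1']*(x**2).sum(-1,keepdims=True))
P=np.stack([x[...,0]*d,-x[...,1]*d,-d],-1)-T[:3,3]; W=P@T[:3,:3]
np.save('W.npy',W)
H=np.where(d>0,W[...,2],0)
for n,(a,b) in dict(open=(165,202),cA=(158,261),cB=(271,210),cC=(390,275),l1=(212,259),l2=(324,198),l3=(379,214),btn=(343,261),bot=(225,206)).items():
    s=np.s_[b-26:b+26,a-26:a+26]; h=H[s]
    print(n,'z pct',np.percentile(h,[2,50,90,98]).round(4))
    # lid bench: edges in grey
    g=cv2.cvtColor(p,cv2.COLOR_RGB2GRAY)
    print('   centre px->',W[b,a].round(3), 'hrow',(h[26,::3]*1000).round().astype(int))
big=np.vstack([cv2.resize(p[180:290,130:410],None,fx=2.8,fy=2.8,interpolation=cv2.INTER_CUBIC)])
hs=np.clip(H[180:290,130:410]*2500,0,255).astype(np.uint8)
hb=cv2.cvtColor(cv2.resize(hs,None,fx=2.8,fy=2.8,interpolation=cv2.INTER_NEAREST),cv2.COLOR_GRAY2BGR)
big=np.clip(big.astype(float)*1.5-30,0,255).astype(np.uint8)[:,:,::-1]
cv2.imwrite('pics/crop.png',np.vstack([big[:300],hb[:300]]))
E
```

```text
open z pct [-0.0038  0.0017  0.0244  0.0506]
   centre px-> [0.648 0.309 0.003] hrow [-5  5  2  1  2 47 34 12  7  0  4  4  7 49  0  2  1  1]
cA z pct [-0.0035  0.0021  0.0563  0.0597]
   centre px-> [0.483 0.304 0.072] hrow [ 5  3  2  3 -1 55 53 54 74 57 50 58 57 55 -2  1 -1  2]
cB z pct [-0.0037  0.0023  0.0072  0.0106]
   centre px-> [0.626 0.012 0.018] hrow [ 2  4  0  3  4  3  5  6 23 19  7  5  2  7 11  2  0  4]
cC z pct [-0.0039  0.0014  0.0536  0.0589]
   centre px-> [ 0.451 -0.3    0.068] hrow [ 1  2  6  5  0  6 53 61 56 71 55 56 -3 -1  0  0  3  0]
l1 z pct [-0.0039  0.0017  0.0064  0.0101]
   centre px-> [0.491 0.17  0.019] hrow [ 0  2 -1  1 -1  4  3  3 17 25  2  3  8  9 -1 -1  2  1]
l2 z pct [-0.0038  0.0026  0.0573  0.0605]
   centre px-> [ 0.652 -0.128  0.072] hrow [ 2  4  1 -2 54 56 57 56 67 71 58 58 54 54 51  0  0 -2]
l3 z pct [-0.004   0.0013  0.0054  0.0092]
   centre px-> [ 0.617 -0.285  0.019] hrow [ 0  5 -2  2  7  3  7  9 24 20  7  5  0  3  0  2  1  1]
btn z pct [-0.0036  0.0027  0.0538  0.0736]
   centre px-> [ 0.487 -0.176  0.072] hrow [ 3 -1  4 36 51 51 62 74 71 71 73 70 48 53 -4  2 -1  3]
bot z pct [-0.0038  0.0016  0.069   0.1092]
   centre px-> [0.626 0.129 0.096] hrow [  3   1   0   1   2  69  85 107 109  90  82  70   2   5   5   1   1   1]
```

View pics/crop.png

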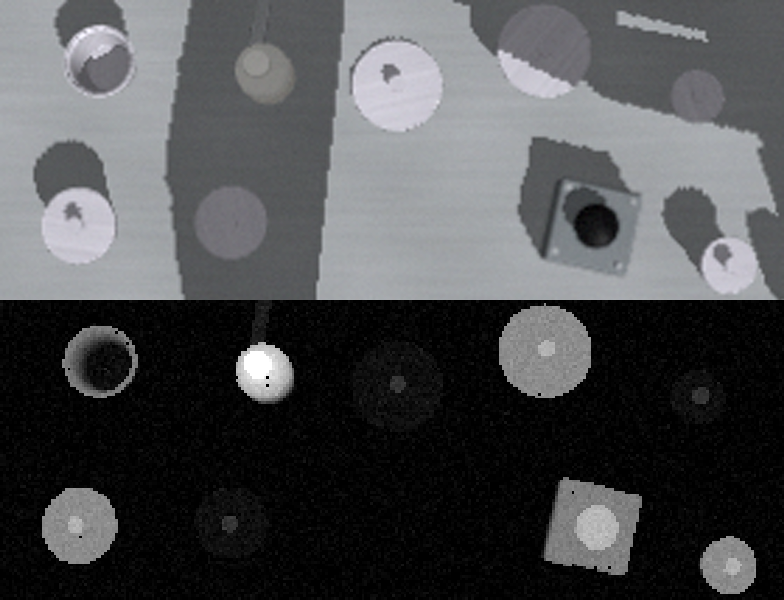

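The crop confirms the heights. The loose lids are at (212,259), (271,210) and (379,214), and l1 at (212,259) is about 71 mm wide, so it is the medium lid. Next I'll find exact centres and the required shifts.

```bash
python3 - <<'E'
from h import *
from scipy.spatial.transform import Rotation as R
W=np.load('W.npy')
def near(x,y,r,lo,hi):
    m=(np.hypot(W[...,0]-x,W[...,1]-y)<r)&(W[...,2]>lo)&(W[...,2]<hi)
    m=cv2.morphologyEx(m.astype(np.uint8),cv2.MORPH_OPEN,np.ones((2,2))) if r>.03 and hi>.07 else m.astype(np.uint8)
    return m
def circ(m,z):
    v,u=np.nonzero(m); q=np.array([onplane('top',a,b,z) for a,b in zip(u,v)])[:,:2].astype(np.float32)
    (c,r)=cv2.minEnclosingCircle(q); return np.round(c,4),round(2*r,4),q.mean(0).round(4),len(q)
print('rim',circ(near(.648,.309,.05,.042,.058),.05))
print('knob',circ(near(.491,.17,.015,.0135,.03),.02))
print('btn',circ(near(.487,-.176,.035,.065,.08),.072))
p=np.load('top.npz')['p'].astype(int)
s=p[235:285,190:238]; bg=np.median(s.reshape(-1,3),0); print(bg,p[255,205],p[240,195])
chroma=s[...,0]-s[...,1]
_,m=cv2.threshold(cv2.GaussianBlur((chroma+100).astype(np.uint8),(3,3),0),0,255,cv2.THRESH_OTSU)
n,l,st,ce=cv2.connectedComponentsWithStats(m);i=1+st[1:,4].argmax();print(st[i],ce[i])
full=np.zeros((420,560));full[235:285,190:238]=l==i
print('disc',circ(full,.005))
o=status.get_obs();print(R.from_quat(o['tool_rot']).as_matrix().round(3))
E
```

```text
rim (array([0.643 , 0.2971]), 0.0718, array([0.6443, 0.3   ], dtype=float32), 179)
knob (array([0.4897, 0.1714]), 0.0159, array([0.4903, 0.1717], dtype=float32), 29)
btn (array([ 0.4861, -0.1777]), 0.0412, array([ 0.4858, -0.1783], dtype=float32), 190)
[79. 80. 81.] [ 97  96 100] [80 79 81]
[  8  11  28  28 582] [21.89175258 23.98453608]
disc (array([0.4881, 0.1748]), 0.0861, array([0.4914, 0.1725], dtype=float32), 582)
[[ 0.951  0.31  -0.   ]
 [ 0.31  -0.951  0.002]
 [ 0.    -0.002 -1.   ]]
```

Call:
arm_command(deltas=[-1,0.02,-0.02,0,0,-1,0.035,-0.035,0,0,-1,0.04,-0.04,0,0,-1,0.04,-0.04,0,0,-1,0.04,-0.04,0,0,-1,0.04,-0.04,0,0,-1,0.04,-0.04,0,0,-1,0.04,-0.04,0,0,-1,0.04,-0.04,0,0,-1,0.04,-0.04,0,0], newtons=10)

```text
time: 1.35
position: [0.4345, -0.1199, 0.2412]
tool_rot: [0.988, 0.157, 0.0, 0.0]
ft_force: [0.5, -1.1, -0.8]
grip_width: 0.0015
grip_force: 0.0
```

Call:
arm_command(deltas=[-1,0.04,-0.04,0,0,-1,0.04,-0.04,0,0,-1,0.04,-0.04,0,0,-1,0.04,-0.04,0,0,-1,0.04,-0.04,0,0,-1,0.04,-0.04,0,0,-1,0.04,-0.04,0,0,-1,0.03,-0.033,0,0,-1,0.02,-0.02,0,0,-1,0,0,0,0,-1,0,0,0,0])

```text
time: 2.72
position: [0.6439, 0.2963, 0.2405]
tool_rot: [0.988, 0.157, -0.001, 0.0]
ft_force: [0.3, -0.4, -0.3]
grip_width: 0.0004
grip_force: 0.0
```

Call:
arm_command(deltas=[-1,0,0,0.02,0,-1,0,0,0.03,0,-1,0,0,0.03,0,-1,0,0,0.03,0,-1,0,0,0.02,0,-1,0,0,0.01,0,-1,0,0,0,0,-1,0,0,0,0,-1,0,0,0,0,-1,0,0,0,0])

```text
time: 3.98
position: [0.645, 0.2975, 0.1021]
tool_rot: [0.988, 0.157, 0.001, -0.0]
ft_force: [0.3, 0.6, 0.1]
grip_width: 0.0006
grip_force: 0.0
```

```bash
python3 - <<'E'
from h import *
p,d=grab('top');q,_=grab('scene')
cv2.imwrite('pics/hov.png',np.vstack([cv2.resize(p[130:290,100:300],None,fx=2,fy=2)[:,:,::-1],cv2.resize(q[90:220,220:420],None,fx=2,fy=2)[:,:,::-1]]))
E
```

```text
(no output)
```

View pics/hov.png

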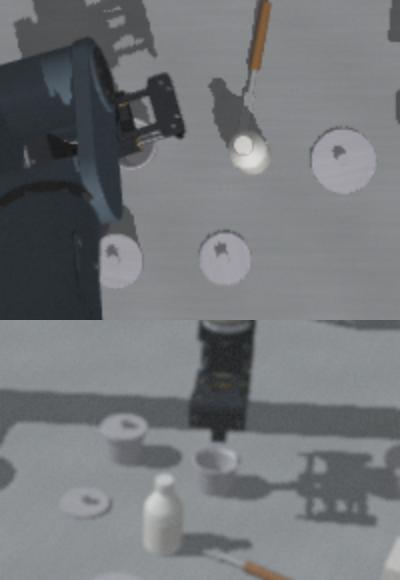

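The picture shows the closed fingertips just above the middle of the open cup's mouth, at about (215,455) in the lower crop. I'll hold here, then go up and across to the lid.

Call:
arm_command(deltas=[-1,0,0,0,0,-1,0,0,0,0,-1,0,0,0,0,-1,0,0,0,0,-1,0,0,0,0,-1,0,0,0,0,-1,0,0,0,0,-1,0,0,0,0,-1,0,0,0,0,-1,0,0,0,0,-1,0,0,0,0,-1,0,0,0,0])

```text
time: 5.58
position: [0.6447, 0.2972, 0.1013]
tool_rot: [0.988, 0.157, 0.0, 0.0]
ft_force: [-0.1, -0.1, -0.2]
grip_width: 0.0005
grip_force: 0.0
```

Call:
arm_command(deltas=[-1,0,0,0,0,-1,0,0,0,0,-1,0,0,0,0,-1,0,0,0,0,-1,0,0,0,0,-1,0,0,0,0,-1,0,0,0,0,-1,0,0,0,0,-1,0,0,0,0,-1,0,0,0,0,-1,0,0,0,0,-1,0,0,0,0])

```text
time: 7.08
position: [0.6447, 0.2972, 0.1012]
tool_rot: [0.988, 0.157, -0.0, 0.0]
ft_force: [0.2, 0.1, -0.6]
grip_width: 0.0005
grip_force: 0.0
```

Call:
arm_command(deltas=[-1,0,0,-0.03,0,-1,0,0,-0.04,0,-1,0,0,-0.03,0,-1,-0.03,0.011,0,0,-1,-0.04,0.015,0,0,-1,-0.04,0.015,0,0,-1,-0.04,0.015,0,0,-1,-0.036,0.015,0,0,-1,0,0,0,0,-1,0,0,0.03,0,-1,0,0,0.04,0,-1,0,0,0.03,0])

```text
time: 8.57
position: [0.491, 0.1726, 0.1002]
tool_rot: [0.988, 0.157, 0.001, -0.0]
ft_force: [0.0, -0.1, -0.5]
grip_width: 0.0004
grip_force: 0.0
```

Call:
arm_command(deltas=[-1,0,0,0.02,0,-1,0,0,0.009,0,-1,0,0,0,0,-1,0,0,0,0,-1,0,0,0,0])

```text
time: 9.2
position: [0.4905, 0.1723, 0.0731]
tool_rot: [0.988, 0.157, 0.001, 0.0]
ft_force: [0.7, -0.5, 0.2]
grip_width: 0.0008
grip_force: 0.0
```

```bash
python3 - <<'E'
from h import *
p,d=grab('top');q,_=grab('scene')
cv2.imwrite('pics/hov2.png',np.vstack([cv2.resize(p[130:290,100:300],None,fx=2,fy=2)[:,:,::-1],cv2.resize(q[100:230,200:400],None,fx=2,fy=2)[:,:,::-1]]))
E
```

```text
(no output)
```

View pics/hov2.png

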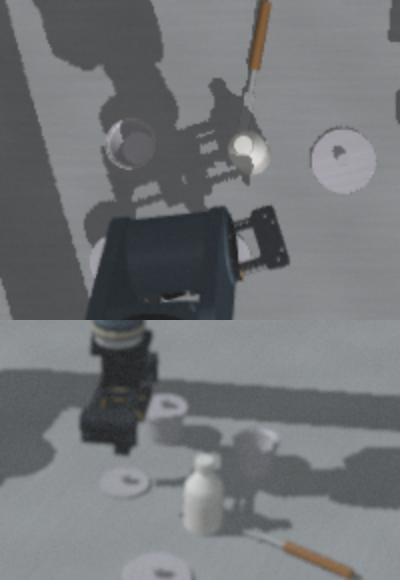

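The closed fingertips are above the medium lid, tip at about (122,450) and lid at (125,482) in the lower crop, and the cup and bottle have not moved. I'll hold here.

Call:
arm_command(deltas=[-1,0,0,0,0,-1,0,0,0,0,-1,0,0,0,0,-1,0,0,0,0,-1,0,0,0,0,-1,0,0,0,0,-1,0,0,0,0,-1,0,0,0,0,-1,0,0,0,0,-1,0,0,0,0,-1,0,0,0,0,-1,0,0,0,0])

```text
time: 10.8
position: [0.4898, 0.1721, 0.0723]
tool_rot: [0.988, 0.157, 0.0, 0.0]
ft_force: [0.0, -0.4, 0.0]
grip_width: 0.0004
grip_force: 0.0
```

Call:
arm_command(deltas=[-1,0,0,0,0,-1,0,0,0,0,-1,0,0,0,0,-1,0,0,0,0,-1,0,0,0,0,-1,0,0,0,0,-1,0,0,0,0,-1,0,0,0,0,-1,0,0,0,0,-1,0,0,0,0,-1,0,0,0,0,-1,0,0,0,0])

```text
time: 12.3
position: [0.4898, 0.1721, 0.0723]
tool_rot: [0.988, 0.157, 0.0, -0.0]
ft_force: [0.9, 1.3, 0.4]
grip_width: 0.0004
grip_force: 0.0
```

Call:
arm_command(deltas=[-1,0,0,-0.03,0,-1,0,0,-0.05,0,-1,0,0,-0.03,0,-1,-0.007,0.02,0,0,-1,-0.015,0.044,0,0,-1,-0.015,0.044,0,0,-1,-0.015,0.045,0,0,-1,-0.015,0.045,0,0,-1,-0.015,0.045,0,0,-1,-0.015,0.045,0,0,-1,-0.015,0.044,0,0,-1,0,0,0,0])

```text
time: 13.8
position: [0.4867, -0.1817, 0.1824]
tool_rot: [0.988, 0.154, 0.001, 0.001]
ft_force: [-0.3, 0.7, 0.4]
grip_width: 0.0006
grip_force: 0.0
```

Call:
arm_command(deltas=[-1,0,0,0.02,0,-1,0,0,0.03,0,-1,0,0,0.02,0,-1,0,0,0.01,0,-1,0,0,0,0,-1,0,0,0,0])

```text
time: 14.55
position: [0.4866, -0.1782, 0.1029]
tool_rot: [0.988, 0.157, 0.001, 0.0]
ft_force: [-0.4, 0.3, -0.8]
grip_width: 0.0005
grip_force: 0.0
```

Call:
arm_command(deltas=[-1,0,0,0.004,0,-1,0,0,0.004,0,-1,0,0,0.003,0,-1,0,0,0.003,0,-1,0,0,0.003,0,-1,0,0,0.002,0,-1,0,0,0,0,-1,0,0,0,0])

```text
time: 15.55
position: [0.4861, -0.1783, 0.0831]
tool_rot: [0.988, 0.157, -0.0, -0.0]
ft_force: [0.0, -0.0, 2.2]
grip_width: 0.0007
grip_force: 0.5
```

Call:
arm_command(deltas=[-1,0,0,0.001,0,-1,0,0,0.001,0,-1,0,0,0,0,-1,0,0,0,0])

```text
time: 16.05
position: [0.4861, -0.1783, 0.083]
tool_rot: [0.988, 0.157, 0.0, 0.0]
ft_force: [-2.6, 0.7, 16.5]
grip_width: 0.0005
grip_force: 7.8
```

Force rose to 16.5 N with no more motion, so the button is at its stop. Drawing back.

Call:
arm_command(deltas=[-1,0,0,-0.004,0,-1,0,0,-0.016,0,-1,0,0,-0.03,0,-1,0,0,-0.04,0,-1,0,0,-0.04,0,-1,0,-0.04,0,0,-1,0,-0.06,0,0,-1,0,-0.06,0,0,-1,0,-0.02,0,0,-1,0,0,0,0,-1,0,0,0,0])

```text
time: 17.42
position: [0.4314, -0.0079, 0.2117]
tool_rot: [0.988, 0.157, 0.001, 0.001]
ft_force: [-0.3, 0.0, 0.1]
grip_width: 0.0006
grip_force: 0.0
```

```bash
python3 - <<'E'
from h import *
W0=np.load('W.npy');p,d=grab('top');q,_=grab('scene')
T=imaging.camera_params('top')['camera_from_world'];d0=np.load('top.npz')['d']
# button top height from depth over its 12 px centre patch
b=[]
for v in range(257,267):
    for u in range(338,350):
        o,r=ray('top',u,v); b.append((o+r*d[v,u])[2])
print('btn z',np.median(b),'before',np.median(W0[257:265,339:349,2]))
cv2.imwrite('pics/end.png',np.hstack([p,q])[:, :, ::-1][::1, ::1] if 0 else cv2.resize(np.vstack([p[100:310],q[90:310]])[:,:,::-1],None,fx=1.2,fy=1.2))
E
```

```text
btn z 0.06459335429875146 before 0.07312701783969822
```

View pics/end.png

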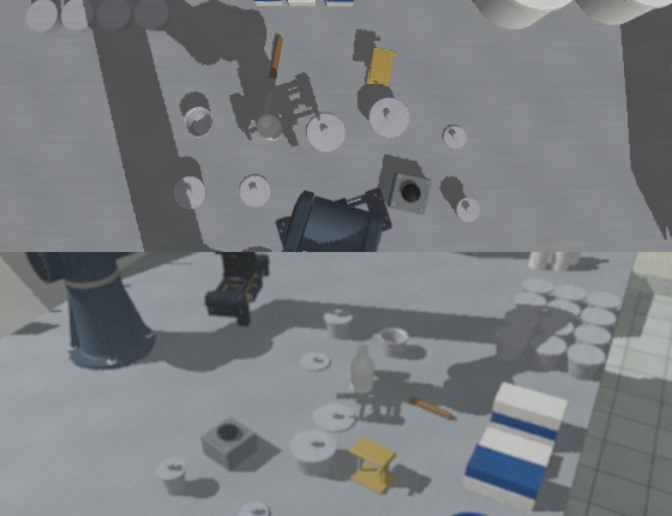

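The button at (411,190) is down, with its top at 64.6 mm (73.1 mm before). Nothing else has moved and the arm is clear.

```bash
python3 -c "
from rig import order
print(order.hand_in())"
```

```text
the job is handed in; nothing more can be done
None
```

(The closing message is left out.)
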